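Copy a bracket angle with a locking bevel

ROBOT

A 6-joint arm with a two-finger parallel gripper is mounted at the origin on the work surface. World frame = base frame: x ahead of the robot, y to its left, z up, the work surface at z = 0. Lengths are in mm, angles in rad, forces in N, time in s.
With the tool pointing down it reaches from about 275 to 1000 mm from the base axis. Payload 8.4 kg.
Tool frame: the origin (TCP) lies at the very end of the fingers, on their centre line; the grasp point (between the pads) lies 19 mm behind it (r.tcp_to_grasp is the distance from the TCP to the grasp point, in mm); z points along the fingers, y is the line along which they close (so a half turn about z gives the same grasp; the last joint's range is limited). The gripper opens to 85 mm and grips with 20 to 120 N. Pads are 22 mm wide; open, the fingers measure 114 mm over their backs; the gripper's body (76 mm by 85 mm) begins 54 mm behind the grasp point. The pads swing forward as they close: fully open they stand 13 mm farther back than shut.
Start: joints at [-1.342, 0.353, 1.633, -0, 1.155, -0.002], TCP at [142.971, -608.43, 231.281] pointing down, gripper open.
Joint ranges: [-2.63, 2.63], [-0.92, 2.1], [0.06, 2.66], [-1.3, 4.44], [0, 2.69], [-3.02, 3.02]. Speed limits (rad/s): [2.22, 2.22, 2.79, 3.14, 3.14, 3.14].

INTERFACE

Orientations are given as [roll, pitch, yaw] about the fixed x, y, z axes, in that order (R = Rz(yaw) Ry(pitch) Rx(roll)).
In Python, from rig import r gives the robot as it stands. The module is installed in compiled form; this text tells all that it offers.
- The arm moves only by the tool play_rows, never from a script. Its argument "rows" is a list of rows, each an object with "dp": the shift along the tool's x, y, z in units of 40 mm (1.0 is 40 mm), a list of three; "turn": the turn, a rotation vector about the tool's x, y, z in units of 6 degrees (1.0 is 6 degrees), a list of three; "fingers": the closure, from 0 (fully open) to 1 (shut). In form: [{"dp": [tx, ty, tz], "turn": [wx, wy, wz], "fingers": fingers}, ...]. A call has 1 to 5 rows; each row shifts and turns the commanded pose from where the row before left it, along the tool's axes as they then stand; what a row does not reach is not made up. A row lasts 1/12 s, in which the tool goes at most 41.7 mm and 7.16 degrees, less where a joint would pass 70% of its speed; a pose out of reach is approached as far as the arm can. A call is refused whole if a number of a shift passes 1 or a number of a turn 1, either way. A call with a gripper value outside its range is refused whole. The fingers move at their own pace and stop on an object; "force" is the grip in N (left out, the last holds). Time passes only in rows, so rows that do not move let the fingers close. It gives the time, the measured TCP pose, the force, the opening and the grip force at its end, in the units of the state.
- r.sense(): the state, without advancing time (a new reading comes with each control period).
- r.grab_frame(name): name is "scene" or "top"; returns a dict with "pixels" (420x560x3 uint8, red, green, blue), "fx", "fy", "cx", "cy" (pixels), "pose" (4x4, takes a point from camera to world coordinates). Camera axes: x right, y down, z forward; pixel columns grow to the right and rows downward; lengths in mm; the calibration is good to about 2 mm. A picture is of the moment at which its call begins. There is no depth.
- r.sign_off(): hands the job in; it is judged then, once.
The state is a dict: "clock": time; "qpos": joint angles; "qvel": joint speeds; "joint_efforts": joint torques, N m; "eef_pos": TCP position; "tcp_rot": TCP orientation; "contact_force": force on the tool from outside, world axes, zero at the start; "wrist_torque": the same for the moment, N m; "opening": opening from 0.0 (shut) to 1.0 (fully open); "grasp_force": force on a finger pad.
Only numpy, scipy, OpenCV 4.12 (cv2) and the standard library are available. Lean on these libraries where they do the work, as an engineer would, in place of code of your own. Each camera call takes 0.05 s, during which the arm holds its last target. There are 200 camera calls.

TASK

Copy the yellow swing bracket's angle to the blue one with the bevel: with the stock flat against the plate's back rail, slide it gently along, pivot end first, until the blade is swung round and lies pressed flush along the yellow arm, then press the red lock button fully down. Carry the locked bevel to the blue bracket and, stock again against the rail, slide it the same way so that the blade gently pushes the blue arm round until arm and blade are pressed flush all along; leave the bevel lying there on the plate, still locked, and let go. Do not shift the yellow arm, touch neither bracket with the robot, push with some 10 to 20 N at the end, no harder, and leave the other things on the bench where they are.

Things in the scene. Friction and masses are not known exactly. Their poses are not given: they have to be found in the camera images.
- plate: aluminium base plate, fixed, 170 x 500 x 8 mm thick, on the bench. Origin under its centre; y along its length, x across it (away from the robot at yaw 0). Along its far edge stands a dark steel back rail: its straight working face is at x = +70 mm, looks to -x, and its top is 9 mm above the plate's upper face. Position and yaw vary.
- sample: yellow swing bracket, the pattern, fixed on the plate. Point: pivot axis of its arm at the level of the plate's upper face, 10 mm in front of the rail face (plate x = +60 mm); axes parallel to the plate's. A post (radius 9 mm, 15 mm high) carries the arm. The brackets are 250 mm apart along the plate; which is at which place varies.
- sample_face (a point): point on the yellow arm's upright working face, 30 mm out from the pivot, 22.5 mm above the plate. Axes: y along the arm to its free end, x square into the arm (the face looks to -x). Face: 12 mm to the -x side of the pivot axis, from 32 mm behind to 95 mm beyond the pivot, 15 to 30 mm above the plate; the module on the arm is 47 mm high.
- sample_arm (a joint): angle of the yellow arm in rad, counter-clockwise from above, from the plate's +y direction; starts 0.92 to 1.31, so the arm points mostly to the plate's -x side, leaning to +y, and its face looks towards the plate's -y end. Very stiff pivot (2 N m).
- target: blue swing bracket, the one to be set. Built and mounted exactly like the yellow one (pivot axis at plate x = +60 mm).
- target_face (a point): point on the blue arm's upright working face; same place, axes and arm sizes as sample_face.
- target_arm (a joint): angle of the blue arm in rad, counted as sample_arm; starts 1.56 to 1.80. It swings with a friction of about 0.06 N m (some 1 N at the blade's tip) and stays where it is left.
- bevel: the bevel as a whole, loose, about 0.36 kg, balanced at the grip rib. Origin on the blade's pivot axis at the underside of the stock. y runs along the stock to the pivot end, z up. The stock's wooden foot is 40 mm wide (x -20..+20), 12 mm high, y = -79 to +9 mm (brass weight at its rear, 32 mm high). Its +x side goes against the rail, so that the blade swings on the -x side and, when slid to the plate's +y, meets the arms' faces.
- bevel_grip (a point): centre of the bevel's upright wooden grip rib, 14 mm wide (x), 44 mm long (y), from 12 to 56 mm above the underside. This point is at y = -46 mm, 34 mm above the underside; axes as the bevel's.
- blade_edge (a point): middle of the blade's working edge: 34 mm along the blade from the pivot, 12 mm to the +x side of the pivot axis. y along the blade to its tip, x square out of the edge. Steel strip 24 mm wide, 16.5 to 24.5 mm above the underside, from 12 mm behind to 80 mm beyond the pivot. Flush on an arm, the two pivot axes are about 22 mm apart along the rail.
- blade (a joint): angle of the blade in rad, counter-clockwise from above, from the stock's +y; starts 0.58 to 0.78. Unlocked, the hinge has a light friction (0.05 N m, about 1 N at the tip) and stays where it is left; locked, it is clamped (slips above some 0.25 N m).
- lock_top (a point): centre of the top of the red lock button (11 mm radius) on the blade's pivot axis, 60 mm above the underside of the bevel when up, 55 mm when down. Under it a round clamp disc, 40 mm across, 31 to 38 mm above the underside.
- lock (a joint): travel of the lock button in m: 0 = up, blade free; about 0.005 = fully down on its stop, blade locked. It takes about 6 N to start and 10 N to go fully down (15 N is safe), and stays down by itself.
- multimeter: bystander: yellow multimeter lying on the bench, 85 x 170 x 36 mm, origin under its centre
- driver: bystander: screwdriver with green handle, 170 mm long, lying on the bench
- flux: bystander: small jar, 52 mm diameter, 45 mm tall, origin under its centre
- spray: bystander: spray can, 60 mm diameter, 170 mm tall, origin under its centre
Things that resemble listed ones, but are neither listed nor needed, are in the scene too. Of the things that look like the bevel, the largest one is meant.

How it is judged (in metres and radians):
On the way, in this order (a step that is already met when the one before it is completed fails the run):
1. with the stock against the rail and the lock up, the blade is pressed flush along the yellow arm (over 2 N, within 4 degrees) (contact force between bevel and sample above 2 N and angle between the y axis of blade_edge and the y axis of sample_face, either way round below 0.07 rad and x of bevel_grip in the frame of plate above 0.045 m and angle between the y axis of bevel_grip and the y axis of plate, either way round below 0.1 rad and value of joint lock below 0.002 m), for 0.2 s.
2. the lock is pressed down while the blade still lies along the yellow arm's angle (value of joint lock above 0.004 m and angle between the y axis of blade_edge and the y axis of sample_face, either way round below 0.035 rad), for 0.2 s.
3. with the stock against the rail, the locked blade is pressed flush along the blue arm (over 2 N, within 5 degrees) (contact force between bevel and target above 2 N and angle between the y axis of blade_edge and the y axis of target_face, either way round below 0.09 rad and x of bevel_grip in the frame of plate above 0.045 m and angle between the y axis of bevel_grip and the y axis of plate, either way round below 0.1 rad and value of joint lock above 0.004 m), for 0.2 s.
At the end, for the whole second after the job is handed in: The blue arm stands parallel to the yellow arm within 2 degrees; the bevel, still locked, lies flat and still on the plate with its blade along the blue arm (within 3 degrees, bevel pivot within 50 mm of the bracket's pivot) (angle between the y axis of sample_face and the y axis of target_face, either way round below 0.035 rad and value of joint lock above 0.004 m and angle between the y axis of blade_edge and the y axis of target_face, either way round below 0.05 rad and angle between bevel's own z axis and vertical below 0.06 rad and height (world z) of bevel between 0.004 and 0.014 m and horizontal distance between bevel and target below 0.05 m and linear speed of bevel below 0.01 m/s); the robot touches nothing.
It fails at once if the yellow arm is shifted by more than 3 mm (distance of sample_face from where it was at the start of the episode above 0.003 m).
It fails at once if the yellow bracket is pressed with more than 25 N (contact force between anything else and sample above 25 N).
It fails at once if the blue bracket is pressed with more than 25 N (contact force between anything else and target above 25 N).
It fails at once if the robot touches a bracket itself (contact force between any of the fingers, the arm and sample above 0.5 N or contact force between any of the fingers, the arm and target above 0.5 N).
It fails at once if a bystander is moved by more than 15 mm (distance of any of multimeter, driver, flux, spray from where it was at the start of the episode above 0.015 m).
It also fails if it takes over 72 s, if anything falls off the work surface, if the arm or the gripper's body presses on something with over 40 N, if the wrist force passes 120 N, or if a joint passes its speed limit or range.

## Working session

There is one attempt and no reset: what is moved stays moved. The work goes in short steps, Python scripts to look and compute and a tool call to move; the robot and the scene stay as the last step left them, time stands still between calls to the robot, and variables do not carry over. Pictures are saved under pics/ and viewed, at most 13 in all, crops included, and the job is handed in when it is done.

Besides the shell and the picture viewer there is one more tool, called after "Emit:" as a command line: name --argument value ..., lists and objects as JSON in quotes. play_rows: Moves the arm, as the interface text tells. Its arguments: {"type":"object","properties":{"rows":{"type":"array"},"force":{"type":"number"}},"required":["rows"]}

```bash
mkdir -p pics
python3 - <<'E'
from rig import r
import cv2
for n in("top","scene"):
    f=r.grab_frame(n); cv2.imwrite(f"pics/{n}0.png",f["pixels"][:,:,::-1]); print(n,f["fx"],f["fy"],f["cx"],f["cy"],f["pose"].round(4).tolist() if hasattr(f["pose"],'round') else f["pose"])
print(r.sense())
E
```

```text
top 403.242196003206 403.242196003206 279.45723329199075 215.4841026273178 [[0.0128, -0.9993, 0.0354, 432.0764], [-0.9999, -0.0126, 0.0058, 27.8868], [-0.0053, -0.0355, -0.9994, 1083.8778], [0.0, 0.0, 0.0, 1.0]]
scene 389.0085703018635 389.0085703018635 282.3475404938825 211.59958606913582 [[-0.8364, 0.4639, -0.2918, 787.6072], [0.548, 0.7007, -0.4569, 515.0334], [-0.0075, -0.5421, -0.8403, 914.368], [0.0, 0.0, 0.0, 1.0]]
{'clock': 0.1, 'qpos': array([-1.34241957e+00,  3.53576833e-01,  1.63407615e+00,  2.31840009e-05,
        1.15519402e+00, -2.38808562e-03]), 'qvel': array([ 3.27330672e-05, -1.12204514e-03, -1.56368865e-03,  3.46759110e-04,
        2.83753677e-04, -9.70848161e-04]), 'joint_efforts': array([ 3.02921871e-04, -6.06357765e+01, -3.42819107e+01,  1.60075558e-05,
        3.94677627e-03,  1.70251968e-05]), 'eef_pos': array([ 142.86718657, -608.00524379,  230.63102326]), 'tcp_rot': array([-3.14033835e+00, -2.41941069e-05,  2.30755453e-01]), 'contact_force': array([-0.3102597 ,  0.69870389, -0.49876352]), 'wrist_torque': array([ 0.0297479 , -0.03970429,  0.00751413]), 'grasp_force': 0.0, 'opening': 1.0015952574222298}
```

View pics/top0.png

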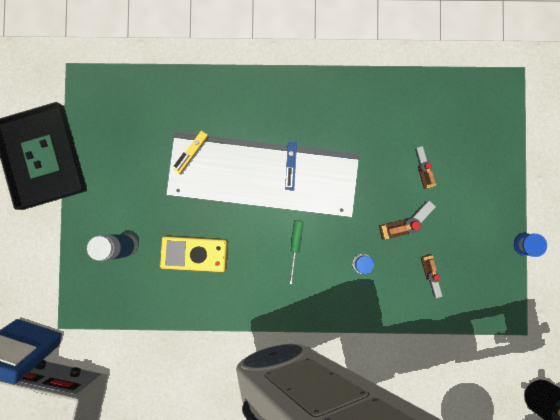

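View pics/scene0.png

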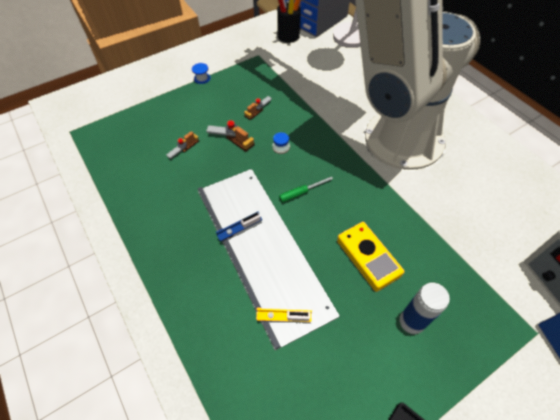

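The top view shows the plate in white with corners near (173,135), (358,157), (352,216) and (167,195). The yellow arm runs (205,135)→(180,172) and the blue arm (291,143)→(290,188). There are three bevel-like things, at (405,225), (426,168) and (431,275). The one at (405,225) is clearly the largest. I'll confirm it in an enlarged crop.

```bash
cat > h.py <<'E'
import numpy as np, cv2
from rig import r
def cam(n):
    f=r.grab_frame(n); f["P"]=np.array(f["pose"],float); return f
def w(f,u,v,z):
    P=f["P"]; d=P[:3,:3]@np.array([(u-f["cx"])/f["fx"],(v-f["cy"])/f["fy"],1.])
    o=P[:3,3]; return (o+d*(z-o[2])/d[2])[:2]
def px(f,p):
    P=f["P"]; c=P[:3,:3].T@(np.array(p,float)-P[:3,3]); return np.array([f["fx"]*c[0]/c[2]+f["cx"],f["fy"]*c[1]/c[2]+f["cy"]])
def crop(f,n,x,y,ww,hh,s):
    cv2.imwrite(f"pics/{n}.png",cv2.resize(f["pixels"][y:y+hh,x:x+ww,::-1],None,fx=s,fy=s,interpolation=cv2.INTER_CUBIC))
E
python3 - <<'E'
from h import *
f=cam("top"); a=f["pixels"]
A=cv2.resize(a[190:255,370:450,::-1],(560,455),interpolation=cv2.INTER_CUBIC)
B=cv2.resize(a[125:222,160:365,::-1],None,fx=3.9,fy=3.9,interpolation=cv2.INTER_CUBIC)
cv2.imwrite("pics/bev.png",A);cv2.imwrite("pics/plate.png",B)
hsv=cv2.cvtColor(a,cv2.COLOR_RGB2HSV)
# plate: white region
m=((hsv[...,1]<40)&(hsv[...,2]>150)).astype(np.uint8); m[:125]=0;m[225:]=0;m[:,:150]=0;m[:,370:]=0
pts=np.argwhere(m)[:,::-1].astype(np.float32)
(c,s,an)=rect=cv2.minAreaRect(pts); print("plate",[ (b.round(1).tolist(),w(f,*b,8).round(1).tolist()) for b in cv2.boxPoints(rect)])
R=(((hsv[...,0]<6)|(hsv[...,0]>174))&(hsv[...,1]>180)&(hsv[...,2]>120)); 
for b in [(405,205,30,40)]:
    x,y,ww,hh=b; q=np.argwhere(R[y:y+hh,x:x+ww])[:,::-1]+[x,y]; print("lock",q.mean(0),len(q),w(f,*q.mean(0),60))
for name,lo,hi,reg in [("yel",20,35,(165,125,60,55)),("blue",100,125,(275,130,35,65))]:
    x,y,ww,hh=reg; mm=((hsv[...,0]>=lo)&(hsv[...,0]<=hi)&(hsv[...,1]>120))[y:y+hh,x:x+ww]
    q=np.argwhere(mm)[:,::-1].astype(np.float32)+[x,y]; rc=cv2.minAreaRect(q.astype(np.float32)); print(name,[(b.round(1).tolist(),w(f,*b,38).round(1).tolist()) for b in cv2.boxPoints(rc)])
E
```

```text
plate [([165.6999969482422, 194.89999389648438], [521.6, 339.5]), ([172.60000610351562, 137.0], [678.1, 324.5]), ([358.5, 159.0], [624.3, -175.9]), ([351.70001220703125, 216.89999389648438], [468.7, -158.5])]
lock [415.36363636 225.04545455] 44 [ 448.4638875  -310.87632465]
yel [([172.1999969482422, 168.10000610351562], [589.3, 315.5]), ([200.6999969482422, 130.0], [690.3, 242.9]), ([207.89999389648438, 135.39999389648438], [676.3, 223.8]), ([179.39999389648438, 173.5], [575.4, 296.4])]
blue [([285.8999938964844, 188.0], [540.9, 18.1]), ([288.0, 141.60000610351562], [662.4, 14.1]), ([296.1000061035156, 142.0], [661.7, -7.0]), ([294.0, 188.39999389648438], [540.2, -2.9])]
```

View pics/bev.png

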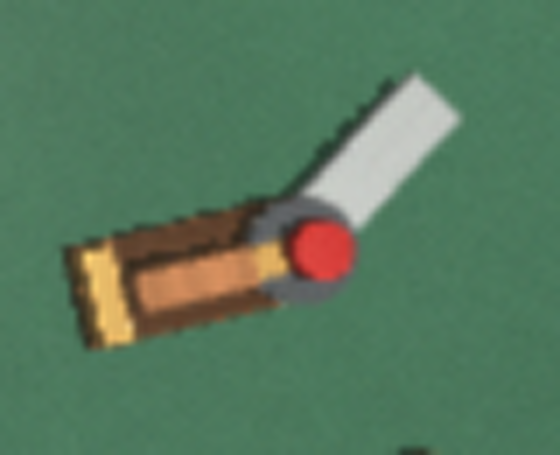

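View pics/plate.png

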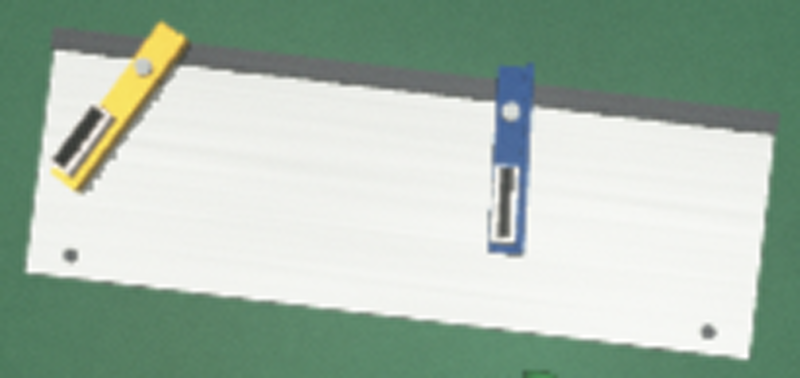

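The crop at (322,250) confirms the largest one: a full bevel with a red button, wooden rib and brass weight, its pivot end pointing to world -y. The plate crop shows the pivot screws, yellow at crop (143,67) and blue at crop (511,111). Next I compute the poses.

Run:
```python
from h import *
f=cam("top"); a=f["pixels"]
big=lambda x,y:(x/7+370-.43,y/7+190-.43)
L=w(f,*big(322,250),60);Rb=w(f,*big(197,279),56);Br=w(f,*big(107,297),32)
tip=w(f,*big(438,97),24.5)
print("lock",L,"rib",Rb,"brass",Br,"dist",np.linalg.norm(L-Rb),np.linalg.norm(L-Br))
for q in(Rb,Br): d=L-q; print(np.arctan2(d[1],d[0]))
d=tip-L;print("blade",np.linalg.norm(d),np.arctan2(d[1],d[0]))
O=np.array([580.5,81.4]);yaw=-.1065;u=np.array([np.cos(yaw),np.sin(yaw)]);v=np.array([-u[1],u[0]])
for n,x,y in(("yel",143,67),("blue",511,111)):
    p=w(f,x/3.9+160-.4,y/3.9+125-.4,40);print(n,p,(p-O)@u,(p-O)@v)
# rib by colour: light wood
hsv=cv2.cvtColor(a,cv2.COLOR_RGB2HSV)[190:255,370:450]
m=(hsv[...,0]<16)&(hsv[...,0]>6)&(hsv[...,2]>150)&(hsv[...,1]>80)
q=(np.argwhere(m)[:,::-1]+[370,190]).astype(np.float32);rc=cv2.minAreaRect(q);print("ribmask",len(q),rc,w(f,*rc[0],56))
# scene cross check
g=cam("scene");h=cv2.cvtColor(g["pixels"],cv2.COLOR_RGB2HSV)
m=((h[...,0]<6)|(h[...,0]>174))&(h[...,1]>150)&(h[...,2]>100)
s=px(g,[*L,58]);x,y=s.astype(int);q=np.argwhere(m[y-12:y+12,x-12:x+12])[:,::-1]+[x-12,y-12];print("scene red",q.mean(0),len(q),w(g,*q.mean(0),58))
```

```text
lock [ 447.86543694 -311.39881775] rib [ 436.81229248 -267.39706543] brass [ 429.80514174 -240.89759816] dist 45.368780122894464 72.77771792519583
-1.3246906174408852
-1.3200191177003928
blade 80.39847553549411 -0.7559992178310591
yel [658.80651047 253.52108271] 59.566581359822194 179.46977204786248
blue [632.08664042   6.92559319] 59.21090181536313 -68.56885477543129
ribmask 91 ((398.00006103515625, 229.50001525878906), (5.3357834815979, 16.73495864868164), 75.96376037597656) [ 436.63639112 -268.12684634]
scene red [230.5        123.64705882] 34 [ 446.81468303 -307.49188004]
```

Emit:
play_rows --rows '[{"dp": [0.607,-0.441,0.218],"turn": [0,0,0],"fingers": 0},{"dp": [0.607,-0.441,0.218],"turn": [0,0,0],"fingers": 0},{"dp": [0.607,-0.441,0.218],"turn": [0,0,0],"fingers": 0},{"dp": [0.607,-0.441,0.218],"turn": [0,0,0],"fingers": 0},{"dp": [0.607,-0.441,0.218],"turn": [0,0,0],"fingers": 0}]' --force 40

```text
clock: 0.67
eef_pos: [241.6, -493.7, 187.3]
tcp_rot: [3.142, -0.0, 0.23]
contact_force: [0.3, -0.9, -0.1]
opening: 1.002
grasp_force: 0.0
```

Emit:
play_rows --rows '[{"dp": [0.607,-0.441,0.218],"turn": [0,0,0],"fingers": 0},{"dp": [0.607,-0.441,0.218],"turn": [0,0,0],"fingers": 0},{"dp": [0.607,-0.441,0.218],"turn": [0,0,0],"fingers": 0},{"dp": [0.607,-0.441,0.218],"turn": [0,0,0],"fingers": 0},{"dp": [0.607,-0.441,0.218],"turn": [0,0,0],"fingers": 0}]'

```text
clock: 1.08
eef_pos: [339.7, -380.0, 143.8]
tcp_rot: [3.141, -0.0, 0.231]
contact_force: [0.4, -0.2, 0.4]
opening: 0.998
grasp_force: 0.0
```

Emit:
play_rows --rows '[{"dp": [0.607,-0.441,0.218],"turn": [0,0,0],"fingers": 0},{"dp": [0.607,-0.441,0.218],"turn": [0,0,0],"fingers": 0},{"dp": [0.607,-0.441,0.218],"turn": [0,0,0],"fingers": 0},{"dp": [0.607,-0.441,0.218],"turn": [0,0,0],"fingers": 0},{"dp": [0.607,-0.441,0.218],"turn": [0,0,0],"fingers": 0}]'

```text
clock: 1.5
eef_pos: [437.8, -266.3, 100.2]
tcp_rot: [3.141, -0.0, 0.231]
contact_force: [-0.5, -0.2, -0.5]
opening: 1.001
grasp_force: 0.0
```

Emit:
play_rows --rows '[{"dp": [0,0,0],"turn": [0,0,0.99],"fingers": 0},{"dp": [0,0,0],"turn": [0,0,0.99],"fingers": 0},{"dp": [0,0,0],"turn": [0,0,0.99],"fingers": 0},{"dp": [0,0,0],"turn": [0,0,0.99],"fingers": 0},{"dp": [0,0,0],"turn": [0,0,0.99],"fingers": 0}]'

```text
clock: 1.92
eef_pos: [437.1, -267.4, 100.4]
tcp_rot: [-3.142, 0.0, -0.292]
contact_force: [0.4, 0.4, 1.0]
opening: 0.998
grasp_force: 0.0
```

Emit:
play_rows --rows '[{"dp": [0,0,0],"turn": [0,0,0.99],"fingers": 0},{"dp": [0,0,0],"turn": [0,0,0.99],"fingers": 0},{"dp": [0,0,0],"turn": [0,0,0.99],"fingers": 0},{"dp": [0,0,0],"turn": [0,0,0.99],"fingers": 0},{"dp": [0,0,0],"turn": [0,0,0.99],"fingers": 0}]'

```text
clock: 2.33
eef_pos: [437.0, -267.5, 100.5]
tcp_rot: [-3.142, -0.0, -0.811]
contact_force: [-0.0, 0.0, 0.4]
opening: 1.003
grasp_force: 0.0
```

Emit:
play_rows --rows '[{"dp": [0,0,0],"turn": [0,0,0.99],"fingers": 0},{"dp": [0,0,0],"turn": [0,0,0.99],"fingers": 0},{"dp": [0,0,0],"turn": [0,0,0.99],"fingers": 0},{"dp": [0,0,0],"turn": [0,0,0.99],"fingers": 0},{"dp": [0,0,0],"turn": [0,0,0.98],"fingers": 0}]'

```text
clock: 2.75
eef_pos: [437.0, -267.5, 100.5]
tcp_rot: [-3.142, 0.0, -1.328]
contact_force: [-1.3, 0.2, -0.4]
opening: 1.001
grasp_force: 0.0
```

Emit:
play_rows --rows '[{"dp": [0,0,0.5],"turn": [0,0,0],"fingers": 0},{"dp": [0,0,0.5],"turn": [0,0,0],"fingers": 0},{"dp": [0,0,0.5],"turn": [0,0,0],"fingers": 0},{"dp": [0,0,0.4],"turn": [0,0,0],"fingers": 0},{"dp": [0,0,0.2],"turn": [0,0,0],"fingers": 0}]'

```text
clock: 3.17
eef_pos: [436.1, -267.0, 14.7]
tcp_rot: [3.14, 0.002, -1.323]
contact_force: [0.1, 0.0, 0.9]
opening: 1.0
grasp_force: 0.0
```

Emit:
play_rows --rows '[{"dp": [0,0,0],"turn": [0,0,0],"fingers": 0.6},{"dp": [0,0,0],"turn": [0,0,0],"fingers": 0.7},{"dp": [0,0,0],"turn": [0,0,0],"fingers": 0.8},{"dp": [0,0,0],"turn": [0,0,0],"fingers": 1},{"dp": [0,0,0],"turn": [0,0,0],"fingers": 1}]' --force 40

```text
clock: 3.58
eef_pos: [437.6, -267.9, 17.4]
tcp_rot: [-3.141, -0.001, -1.323]
contact_force: [0.8, -0.6, -0.2]
opening: 0.299
grasp_force: 0.0
```

Emit:
play_rows --rows '[{"dp": [0,0,0],"turn": [0,0,0],"fingers": 1},{"dp": [0,0,0],"turn": [0,0,0],"fingers": 1},{"dp": [0,0,0],"turn": [0,0,0],"fingers": 1},{"dp": [0,0,0],"turn": [0,0,0],"fingers": 1},{"dp": [0,0,0],"turn": [0,0,0],"fingers": 1}]'

```text
clock: 4.0
eef_pos: [437.3, -267.8, 17.2]
tcp_rot: [-3.141, -0.001, -1.323]
contact_force: [-2.1, 0.7, 6.5]
opening: 0.157
grasp_force: 40.1
```

Emit:
play_rows --rows '[{"dp": [0,0,-0.2],"turn": [0,0,0],"fingers": 1},{"dp": [0,0,-0.5],"turn": [0,0,0],"fingers": 1},{"dp": [0,0,-0.6],"turn": [0,0,0],"fingers": 1},{"dp": [0,0,-0.6],"turn": [0,0,0],"fingers": 1},{"dp": [0,0,-0.42],"turn": [0,0,0],"fingers": 1}]' --force 60

```text
clock: 4.42
eef_pos: [437.2, -267.6, 111.4]
tcp_rot: [-3.141, -0.001, -1.323]
contact_force: [0.7, -1.0, -3.2]
opening: 0.153
grasp_force: 58.9
```

Emit:
play_rows --rows '[{"dp": [0,0,0],"turn": [0,0,-0.8],"fingers": 1},{"dp": [0,0,0],"turn": [0,0,-1],"fingers": 1},{"dp": [0,0,0],"turn": [0,0,-1],"fingers": 1},{"dp": [0,0,0],"turn": [0,0,-1],"fingers": 1},{"dp": [0,0,0],"turn": [0,0,-1],"fingers": 1}]'

```text
clock: 4.83
eef_pos: [436.6, -267.3, 109.6]
tcp_rot: [3.142, 0.0, -0.815]
contact_force: [0.9, -0.3, -3.2]
opening: 0.157
grasp_force: 58.9
```

Emit:
play_rows --rows '[{"dp": [0,0,0],"turn": [0,0,-1],"fingers": 1},{"dp": [0,0,0],"turn": [0,0,-1],"fingers": 1},{"dp": [0,0,0],"turn": [0,0,-1],"fingers": 1},{"dp": [0,0,0],"turn": [0,0,-1],"fingers": 1},{"dp": [0,0,0],"turn": [0,0,-1],"fingers": 1}]'

```text
clock: 5.25
eef_pos: [436.6, -267.3, 109.5]
tcp_rot: [-3.141, 0.0, -0.292]
contact_force: [-0.6, -0.4, -3.4]
opening: 0.153
grasp_force: 58.9
```

Emit:
play_rows --rows '[{"dp": [0,0,0],"turn": [0,0,-1],"fingers": 1},{"dp": [0,0,0],"turn": [0,0,-1],"fingers": 1},{"dp": [0,0,0],"turn": [0,0,-1],"fingers": 1},{"dp": [0,0,0],"turn": [0,0,-1],"fingers": 1},{"dp": [0,0,0],"turn": [0,0,-1],"fingers": 1}]'

```text
clock: 5.67
eef_pos: [436.6, -267.3, 109.5]
tcp_rot: [-3.141, 0.0, 0.232]
contact_force: [-0.1, 0.1, -3.2]
opening: 0.16
grasp_force: 58.9
```

Emit:
play_rows --rows '[{"dp": [0,0,0],"turn": [0,0,-1],"fingers": 1},{"dp": [0,0,0],"turn": [0,0,-1],"fingers": 1},{"dp": [0,0,0],"turn": [0,0,-1],"fingers": 1},{"dp": [0,0,0],"turn": [0,0,-1],"fingers": 1},{"dp": [0,0,0],"turn": [0,0,-1],"fingers": 1}]'

```text
clock: 6.08
eef_pos: [436.6, -267.3, 109.5]
tcp_rot: [-3.141, 0.0, 0.755]
contact_force: [-0.0, 0.8, -3.6]
opening: 0.154
grasp_force: 58.9
```

Emit:
play_rows --rows '[{"dp": [0,0,0],"turn": [0,0,-1],"fingers": 1},{"dp": [0,0,0],"turn": [0,0,-1],"fingers": 1},{"dp": [0,0,0],"turn": [0,0,-1],"fingers": 1},{"dp": [0,0,0],"turn": [0,0,-1],"fingers": 1},{"dp": [0,0,0],"turn": [0,0,-1],"fingers": 1}]'

```text
clock: 6.5
eef_pos: [436.6, -267.2, 109.5]
tcp_rot: [-3.141, -0.0, 1.279]
contact_force: [0.3, 0.6, -3.8]
opening: 0.158
grasp_force: 58.9
```

Emit:
play_rows --rows '[{"dp": [0,0,0],"turn": [0,0,-0.8],"fingers": 1},{"dp": [0,0,0],"turn": [0,0,0],"fingers": 1}]'

```text
clock: 6.67
eef_pos: [436.7, -267.3, 109.5]
tcp_rot: [-3.141, -0.0, 1.361]
contact_force: [0.1, -0.1, -3.9]
opening: 0.16
grasp_force: 58.9
```

Emit:
play_rows --rows '[{"dp": [0,0,0],"turn": [0,0,-0.98],"fingers": 1},{"dp": [0.4,0.15,0],"turn": [0,0,0],"fingers": 1},{"dp": [0.7,0.25,0],"turn": [0,0,0],"fingers": 1},{"dp": [0.7,0.25,0],"turn": [0,0,0],"fingers": 1},{"dp": [0.7,0.25,0],"turn": [0,0,0],"fingers": 1}]'

```text
clock: 7.08
eef_pos: [483.9, -171.1, 109.5]
tcp_rot: [-3.141, -0.0, 1.456]
contact_force: [1.5, -0.7, -3.8]
opening: 0.155
grasp_force: 58.9
```

Emit:
play_rows --rows '[{"dp": [0.7,0.25,0],"turn": [0,0,0],"fingers": 1},{"dp": [0.7,0.25,0],"turn": [0,0,0],"fingers": 1},{"dp": [0.7,0.25,0],"turn": [0,0,0],"fingers": 1},{"dp": [0.7,0.25,0],"turn": [0,0,0],"fingers": 1},{"dp": [0.7,0.25,0],"turn": [0,0,0],"fingers": 1}]'

```text
clock: 7.5
eef_pos: [549.1, -37.0, 109.5]
tcp_rot: [-3.141, 0.0, 1.457]
contact_force: [1.2, 0.1, -4.4]
opening: 0.156
grasp_force: 58.9
```

Emit:
play_rows --rows '[{"dp": [0.7,0.25,0],"turn": [0,0,0],"fingers": 1},{"dp": [0.7,0.25,0],"turn": [0,0,0],"fingers": 1},{"dp": [0.7,0.25,0],"turn": [0,0,0],"fingers": 1},{"dp": [0.7,0.25,0],"turn": [0,0,0],"fingers": 1},{"dp": [0.7,0.25,0],"turn": [0,0,0],"fingers": 1}]'

```text
clock: 7.92
eef_pos: [614.2, 96.6, 109.4]
tcp_rot: [-3.141, 0.0, 1.457]
contact_force: [0.4, 1.1, -3.5]
opening: 0.161
grasp_force: 58.9
```

Emit:
play_rows --rows '[{"dp": [0.5,0.2,0],"turn": [0,0,0],"fingers": 1},{"dp": [0.4,0.15,0],"turn": [0,0,0],"fingers": 1},{"dp": [0,0,0],"turn": [0,0,0],"fingers": 1},{"dp": [0,0,0],"turn": [0,0,0],"fingers": 1}]'

```text
clock: 8.25
eef_pos: [631.7, 129.9, 109.0]
tcp_rot: [-3.141, 0.0, 1.46]
contact_force: [-0.8, -0.2, -4.0]
opening: 0.152
grasp_force: 58.8
```

Run:
```python
from h import *
g=cam("scene");f=cam("top")
a=cv2.resize(f["pixels"][110:230,155:365,::-1],(798,456),interpolation=cv2.INTER_CUBIC)
cv2.imwrite("pics/c1.png",a); print(r.sense()["eef_pos"],r.sense()["tcp_rot"],r.sense()["qpos"])
```

```text
[631.20625342 128.5805649  109.00251007] [-3.14037252e+00  7.03701784e-04  1.45903267e+00] [ 1.98786089e-01  5.12673822e-01  1.68504917e+00 -3.66609361e-04
  9.45246507e-01  3.10765048e-01]
```

View pics/c1.png

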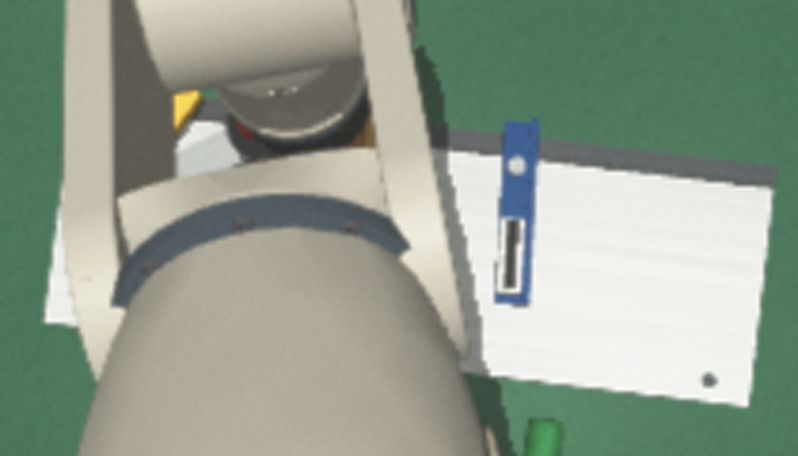

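The top camera is mostly hidden by the arm, with blue visible at crop (515,210). I'll lower the bevel 2 mm farther off the rail and feel for the plate.

Emit:
play_rows --rows '[{"dp": [0,-0.05,0.4],"turn": [0,0,0],"fingers": 1},{"dp": [0,0,0.5],"turn": [0,0,0],"fingers": 1},{"dp": [0,0,0.5],"turn": [0,0,0],"fingers": 1},{"dp": [0,0,0.4],"turn": [0,0,0],"fingers": 1},{"dp": [0,0,0.16],"turn": [0,0,0],"fingers": 1}]'

```text
clock: 8.77
eef_pos: [628.0, 128.1, 28.6]
tcp_rot: [-3.138, 0.001, 1.458]
contact_force: [-1.6, 0.4, -4.0]
opening: 0.154
grasp_force: 58.9
```

Emit:
play_rows --rows '[{"dp": [0,0,0],"turn": [0,0,0],"fingers": 1},{"dp": [0,0,0],"turn": [0,0,0],"fingers": 1},{"dp": [0,0,0.04],"turn": [0,0,0],"fingers": 1},{"dp": [0,0,0.02],"turn": [0,0,0],"fingers": 1},{"dp": [0,0,0],"turn": [0,0,0],"fingers": 1}]'

```text
clock: 9.18
eef_pos: [630.5, 129.6, 29.3]
tcp_rot: [3.14, -0.0, 1.46]
contact_force: [0.2, 0.3, -4.4]
opening: 0.157
grasp_force: 58.9
```

Run:
```python
from h import *
g=cam("scene"); crop(g,"s1",180,140,200,150,4)
s=r.sense();print(s["eef_pos"],s["contact_force"],s["wrist_torque"])
```

```text
[630.39547579 129.67159385  29.20951643] [-1.00849723  0.50464803 -3.21823115] [ 0.01144158 -0.0131349   0.00402287]
```

View pics/s1.png

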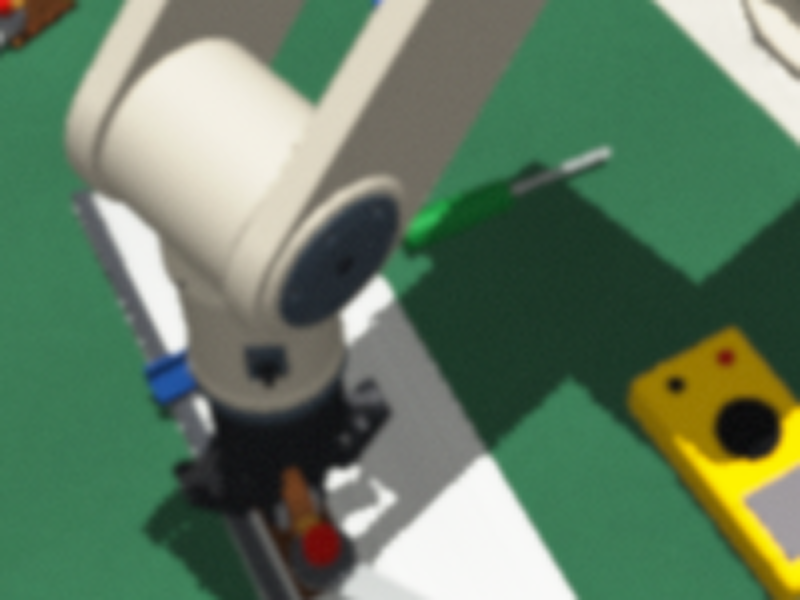

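Emit:
play_rows --rows '[{"dp": [0,0,0.03],"turn": [0,0,0],"fingers": 1},{"dp": [0,0,0.03],"turn": [0,0,0],"fingers": 1},{"dp": [0,0,0.01],"turn": [0,0,0],"fingers": 1},{"dp": [0,0,0],"turn": [0,0,0],"fingers": 1},{"dp": [0,0,0],"turn": [0,0,0],"fingers": 1}]'

```text
clock: 9.65
eef_pos: [629.9, 129.6, 25.6]
tcp_rot: [-3.141, 0.0, 1.46]
contact_force: [0.2, -0.3, -3.8]
opening: 0.156
grasp_force: 58.9
```

Emit:
play_rows --rows '[{"dp": [0,0,0.02],"turn": [0,0,0],"fingers": 1},{"dp": [0,0,0],"turn": [0,0,0],"fingers": 1},{"dp": [0,0,0],"turn": [0,0,0],"fingers": 1},{"dp": [0,0,0],"turn": [0,0,0],"fingers": 1}]'

```text
clock: 9.98
eef_pos: [630.1, 129.6, 25.3]
tcp_rot: [3.141, -0.0, 1.46]
contact_force: [-2.0, -0.6, 3.6]
opening: 0.156
grasp_force: 60.1
```

Emit:
play_rows --rows '[{"dp": [0,0,0.015],"turn": [0,0,0],"fingers": 1},{"dp": [0,0,0],"turn": [0,0,0],"fingers": 1},{"dp": [0,0,0],"turn": [0,0,0],"fingers": 1},{"dp": [0,0,0],"turn": [0,0,0],"fingers": 1}]'

```text
clock: 10.32
eef_pos: [630.1, 129.6, 25.3]
tcp_rot: [3.141, -0.0, 1.46]
contact_force: [-3.7, -0.9, 10.6]
opening: 0.161
grasp_force: 61.1
```

Emit:
play_rows --rows '[{"dp": [0,0,-0.02],"turn": [0,0,0],"fingers": 1},{"dp": [0,0.04,0],"turn": [0,0,0],"fingers": 1},{"dp": [0,0.03,0],"turn": [0,0,0],"fingers": 1},{"dp": [0,0,0],"turn": [0,0,0],"fingers": 1},{"dp": [0,0,0],"turn": [0,0,0],"fingers": 1}]'

```text
clock: 10.73
eef_pos: [631.5, 129.4, 25.3]
tcp_rot: [-3.139, 0.0, 1.46]
contact_force: [-8.5, 1.1, 9.5]
opening: 0.149
grasp_force: 60.9
```

Emit:
play_rows --rows '[{"dp": [0,0.02,0],"turn": [0,0,0],"fingers": 1},{"dp": [0,0.02,0],"turn": [0,0,0],"fingers": 1},{"dp": [0,0,0],"turn": [0,0,0],"fingers": 1},{"dp": [0,0,0],"turn": [0,0,0],"fingers": 1}]'

```text
clock: 11.07
eef_pos: [632.9, 129.2, 25.3]
tcp_rot: [-3.139, 0.0, 1.46]
contact_force: [-8.1, 1.1, 10.5]
opening: 0.157
grasp_force: 60.8
```

Emit:
play_rows --rows '[{"dp": [0,0.02,0],"turn": [0,0,0],"fingers": 1},{"dp": [0,0,0],"turn": [0,0,0],"fingers": 1},{"dp": [0,0,0],"turn": [0,0,0],"fingers": 1}]'

```text
clock: 11.32
eef_pos: [633.5, 129.1, 25.3]
tcp_rot: [-3.138, 0.0, 1.46]
contact_force: [-9.8, 1.0, 10.9]
opening: 0.152
grasp_force: 60.9
```

Emit:
play_rows --rows '[{"dp": [0,0,-0.02],"turn": [0,0,0],"fingers": 1},{"dp": [0,0,0],"turn": [0,0,0],"fingers": 1},{"dp": [0,0,0],"turn": [0,0,0],"fingers": 1}]'

```text
clock: 11.57
eef_pos: [634.8, 129.0, 25.4]
tcp_rot: [-3.141, 0.0, 1.46]
contact_force: [-2.5, -0.1, -2.4]
opening: 0.158
grasp_force: 59.1
```

Emit:
play_rows --rows '[{"dp": [0,0,-0.01],"turn": [0,0,0],"fingers": 1},{"dp": [0,0,0],"turn": [0,0,0],"fingers": 1},{"dp": [0,0,0],"turn": [0,0,0],"fingers": 1}]'

```text
clock: 11.82
eef_pos: [634.8, 128.9, 25.8]
tcp_rot: [-3.141, 0.0, 1.46]
contact_force: [-2.1, 0.7, -4.9]
opening: 0.153
grasp_force: 58.9
```

Emit:
play_rows --rows '[{"dp": [0,0.02,0.004],"turn": [0,0,0],"fingers": 1},{"dp": [0,0,0],"turn": [0,0,0],"fingers": 1},{"dp": [0,0,0],"turn": [0,0,0],"fingers": 1}]'

```text
clock: 12.07
eef_pos: [634.8, 128.9, 25.7]
tcp_rot: [-3.139, 0.001, 1.46]
contact_force: [-4.6, 1.0, -2.8]
opening: 0.154
grasp_force: 59.2
```

Emit:
play_rows --rows '[{"dp": [0,0.02,0.004],"turn": [0,0,0],"fingers": 1},{"dp": [0,0,0],"turn": [0,0,0],"fingers": 1},{"dp": [0,0,0],"turn": [0,0,0],"fingers": 1}]'

```text
clock: 12.32
eef_pos: [634.9, 128.8, 25.6]
tcp_rot: [-3.138, 0.001, 1.46]
contact_force: [-7.8, 1.1, 0.1]
opening: 0.155
grasp_force: 59.7
```

Emit:
play_rows --rows '[{"dp": [0.05,-0.006,0],"turn": [0,0,0],"fingers": 1},{"dp": [0.1,0,0],"turn": [0,0,0],"fingers": 1},{"dp": [0.1,0,0],"turn": [0,0,0],"fingers": 1},{"dp": [0.1,0,0],"turn": [0,0,0],"fingers": 1},{"dp": [0.1,0,0],"turn": [0,0,0],"fingers": 1}]'

```text
clock: 12.73
eef_pos: [636.7, 145.5, 25.5]
tcp_rot: [-3.138, 0.002, 1.46]
contact_force: [-8.2, -5.6, 1.7]
opening: 0.157
grasp_force: 59.7
```

Emit:
play_rows --rows '[{"dp": [0.1,0,0],"turn": [0,0,0],"fingers": 1},{"dp": [0.1,0,0],"turn": [0,0,0],"fingers": 1},{"dp": [0.1,0,0],"turn": [0,0,0],"fingers": 1},{"dp": [0.05,0,0],"turn": [0,0,0],"fingers": 1},{"dp": [0,0,0],"turn": [0,0,0],"fingers": 1}]'

```text
clock: 13.15
eef_pos: [638.2, 159.6, 25.6]
tcp_rot: [-3.138, 0.003, 1.461]
contact_force: [-8.1, -4.0, 1.3]
opening: 0.155
grasp_force: 59.8
```

Emit:
play_rows --rows '[{"dp": [0.08,-0.003,0],"turn": [0,0,0],"fingers": 1},{"dp": [0.08,0,0],"turn": [0,0,0],"fingers": 1},{"dp": [0.08,0,0],"turn": [0,0,0],"fingers": 1},{"dp": [0.08,0,0],"turn": [0,0,0],"fingers": 1},{"dp": [0.08,0,0],"turn": [0,0,0],"fingers": 1}]'

```text
clock: 13.57
eef_pos: [639.9, 175.0, 25.6]
tcp_rot: [-3.138, 0.003, 1.461]
contact_force: [-8.1, -7.4, 1.9]
opening: 0.154
grasp_force: 59.8
```

Emit:
play_rows --rows '[{"dp": [0.05,0,0],"turn": [0,0,0],"fingers": 1},{"dp": [0.05,0,0],"turn": [0,0,0],"fingers": 1},{"dp": [0,0,0],"turn": [0,0,0],"fingers": 1},{"dp": [0,0,0],"turn": [0,0,0],"fingers": 1}]'

```text
clock: 13.9
eef_pos: [640.3, 179.4, 25.5]
tcp_rot: [-3.138, 0.002, 1.461]
contact_force: [-7.5, -4.4, 1.1]
opening: 0.156
grasp_force: 59.8
```

Emit:
play_rows --rows '[{"dp": [0.03,0,0],"turn": [0,0,0],"fingers": 1},{"dp": [0.03,0,0],"turn": [0,0,0],"fingers": 1},{"dp": [0.03,0,0],"turn": [0,0,0],"fingers": 1},{"dp": [0,0,0],"turn": [0,0,0],"fingers": 1}]'

```text
clock: 14.23
eef_pos: [640.7, 182.7, 25.6]
tcp_rot: [-3.138, 0.003, 1.461]
contact_force: [-7.3, -6.1, 1.8]
opening: 0.154
grasp_force: 59.8
```

Emit:
play_rows --rows '[{"dp": [0.025,0,0],"turn": [0,0,0],"fingers": 1},{"dp": [0,0,0],"turn": [0,0,0],"fingers": 1},{"dp": [0,0,0],"turn": [0,0,0],"fingers": 1}]'

```text
clock: 14.48
eef_pos: [640.8, 183.6, 25.6]
tcp_rot: [-3.138, 0.003, 1.461]
contact_force: [-6.8, -7.0, 2.0]
opening: 0.155
grasp_force: 59.8
```

Run:
```python
from h import *
g=cam("scene"); crop(g,"s2",190,230,160,110,5)
s=r.sense();print(s["eef_pos"],s["contact_force"],s["wrist_torque"])
```

```text
[640.8108881  183.62200258  25.57148297] [-7.541224   -6.36174715  1.25077657] [-0.97201229  1.28381048  0.12431941]
```

View pics/s2.png

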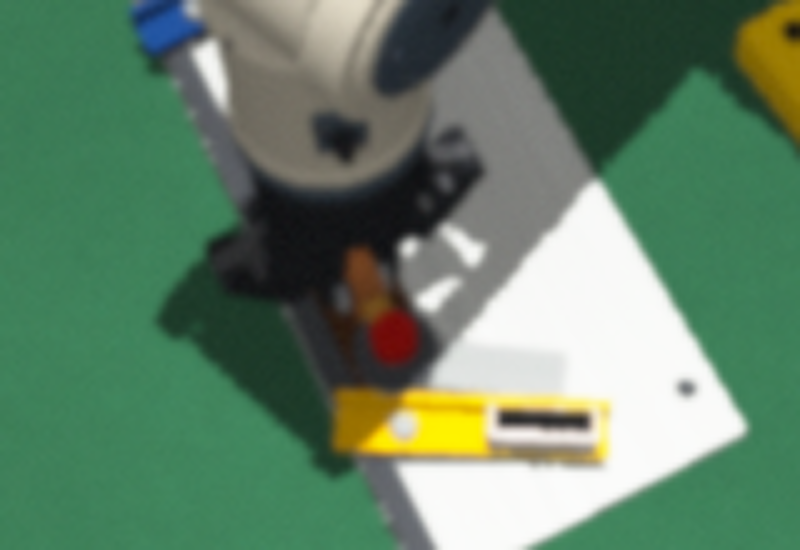

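The picture shows the blade (430-565, 370) with its tip almost on the yellow arm and only a small gap left at the root. I'll continue in small steps.

Emit:
play_rows --rows '[{"dp": [0.025,0,0],"turn": [0,0,0],"fingers": 1},{"dp": [0.025,0,0],"turn": [0,0,0],"fingers": 1},{"dp": [0,0,0],"turn": [0,0,0],"fingers": 1}]'

```text
clock: 14.78
eef_pos: [641.0, 185.6, 25.6]
tcp_rot: [-3.138, 0.003, 1.461]
contact_force: [-7.7, -6.3, 1.6]
opening: 0.156
grasp_force: 59.8
```

Emit:
play_rows --rows '[{"dp": [0.015,0,0],"turn": [0,0,0],"fingers": 1},{"dp": [0,0,0],"turn": [0,0,0],"fingers": 1},{"dp": [0,0,0],"turn": [0,0,0],"fingers": 1}]'

```text
clock: 15.03
eef_pos: [641.1, 186.1, 25.6]
tcp_rot: [-3.138, 0.003, 1.461]
contact_force: [-7.1, -6.6, 2.1]
opening: 0.158
grasp_force: 59.8
```

Emit:
play_rows --rows '[{"dp": [0.02,0,0],"turn": [0,0,0],"fingers": 1},{"dp": [0,0,0],"turn": [0,0,0],"fingers": 1},{"dp": [0,0,0],"turn": [0,0,0],"fingers": 1}]'

```text
clock: 15.28
eef_pos: [641.1, 186.9, 25.6]
tcp_rot: [-3.138, 0.003, 1.461]
contact_force: [-8.7, -6.3, 1.5]
opening: 0.154
grasp_force: 59.8
```

Emit:
play_rows --rows '[{"dp": [0.015,0,0],"turn": [0,0,0],"fingers": 1},{"dp": [0,0,0],"turn": [0,0,0],"fingers": 1},{"dp": [0,0,0],"turn": [0,0,0],"fingers": 1}]'

```text
clock: 15.53
eef_pos: [641.2, 187.5, 25.6]
tcp_rot: [-3.138, 0.003, 1.461]
contact_force: [-7.3, -6.0, 1.7]
opening: 0.157
grasp_force: 59.8
```

Emit:
play_rows --rows '[{"dp": [0.015,0,0],"turn": [0,0,0],"fingers": 1},{"dp": [0.015,0,0],"turn": [0,0,0],"fingers": 1},{"dp": [0,0,0],"turn": [0,0,0],"fingers": 1}]'

```text
clock: 15.78
eef_pos: [641.3, 188.7, 25.6]
tcp_rot: [-3.138, 0.003, 1.461]
contact_force: [-7.0, -7.2, 2.6]
opening: 0.156
grasp_force: 59.8
```

Emit:
play_rows --rows '[{"dp": [0.015,0,0],"turn": [0,0,0],"fingers": 1},{"dp": [0,0,0],"turn": [0,0,0],"fingers": 1},{"dp": [0,0,0],"turn": [0,0,0],"fingers": 1}]'

```text
clock: 16.03
eef_pos: [641.4, 189.2, 25.6]
tcp_rot: [-3.138, 0.003, 1.461]
contact_force: [-7.5, -7.0, 2.7]
opening: 0.158
grasp_force: 59.8
```

Emit:
play_rows --rows '[{"dp": [0.015,0,0],"turn": [0,0,0],"fingers": 1},{"dp": [0.01,0,0],"turn": [0,0,0],"fingers": 1},{"dp": [0,0,0],"turn": [0,0,0],"fingers": 1}]'

```text
clock: 16.28
eef_pos: [641.5, 190.1, 25.6]
tcp_rot: [-3.138, 0.003, 1.461]
contact_force: [-8.2, -7.2, 1.0]
opening: 0.16
grasp_force: 59.9
```

Emit:
play_rows --rows '[{"dp": [0.015,0,0],"turn": [0,0,0],"fingers": 1},{"dp": [0,0,0],"turn": [0,0,0],"fingers": 1},{"dp": [0,0,0],"turn": [0,0,0],"fingers": 1}]'

```text
clock: 16.53
eef_pos: [641.5, 190.1, 25.6]
tcp_rot: [-3.138, 0.004, 1.461]
contact_force: [-8.2, -10.4, 2.4]
opening: 0.156
grasp_force: 60.1
```

Run:
```python
from h import *
g=cam("scene"); crop(g,"s3",240,280,80,60,10)
s=r.sense();print(s["eef_pos"],s["contact_force"],s["wrist_torque"])
```

```text
[641.51517899 190.13477672  25.60439118] [-8.48133173 -9.98627736  1.90183286] [-1.47817734  1.32323688  0.14677467]
```

View pics/s3.png

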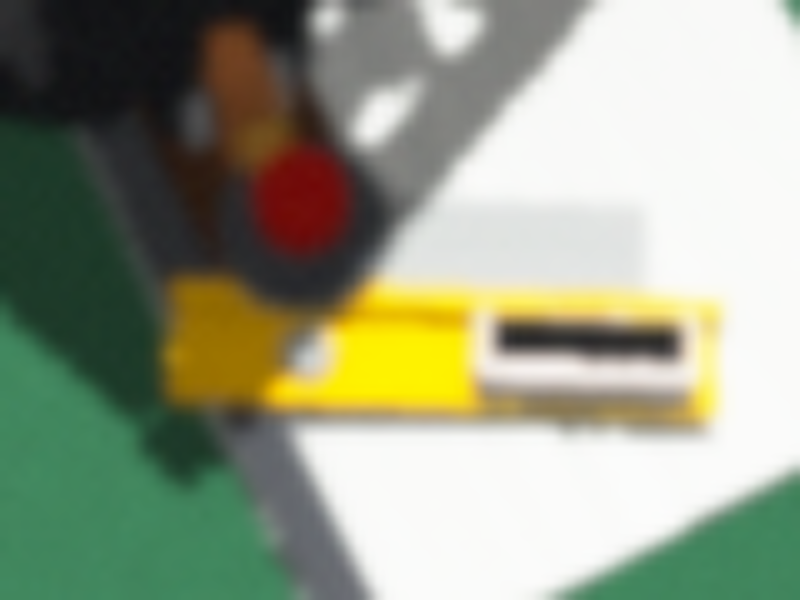

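The blade (380-640, 245) now lies flush along the yellow arm, and advance has stopped with the force rising. I'll press a little more.

Emit:
play_rows --rows '[{"dp": [0.015,0,0],"turn": [0,0,0],"fingers": 1},{"dp": [0,0,0],"turn": [0,0,0],"fingers": 1},{"dp": [0,0,0],"turn": [0,0,0],"fingers": 1}]'

```text
clock: 16.83
eef_pos: [641.5, 190.2, 25.6]
tcp_rot: [-3.137, 0.005, 1.461]
contact_force: [-7.7, -12.9, 3.8]
opening: 0.153
grasp_force: 60.3
```

Emit:
play_rows --rows '[{"dp": [0.015,0,0],"turn": [0,0,0],"fingers": 1},{"dp": [0,0,0],"turn": [0,0,0],"fingers": 1},{"dp": [0,0,0],"turn": [0,0,0],"fingers": 1},{"dp": [0,0,0],"turn": [0,0,0],"fingers": 1}]'

```text
clock: 17.17
eef_pos: [641.5, 190.3, 25.7]
tcp_rot: [-3.137, 0.005, 1.461]
contact_force: [-9.6, -16.0, 4.6]
opening: 0.158
grasp_force: 60.4
```

Emit:
play_rows --rows '[{"dp": [0,0,0],"turn": [0,0,0],"fingers": 0.8},{"dp": [0,0,0],"turn": [0,0,0],"fingers": 0.7},{"dp": [0,0,0],"turn": [0,0,0],"fingers": 0.5},{"dp": [0,0,0],"turn": [0,0,0],"fingers": 0.5},{"dp": [0,0,0],"turn": [0,0,0],"fingers": 0.5}]'

```text
clock: 17.58
eef_pos: [644.2, 194.1, 26.3]
tcp_rot: [3.14, -0.001, 1.46]
contact_force: [0.3, 0.1, -0.0]
opening: 0.5
grasp_force: 0.0
```

Emit:
play_rows --rows '[{"dp": [0,0,-0.3],"turn": [0,0,0],"fingers": 0.5},{"dp": [0,0,-0.5],"turn": [0,0,0],"fingers": 0.5},{"dp": [0,0,-0.5],"turn": [0,0,0],"fingers": 0.5},{"dp": [0,0,-0.3],"turn": [0,0,0],"fingers": 0.5},{"dp": [0,0,0],"turn": [0,0,0],"fingers": 0.5}]'

```text
clock: 18.0
eef_pos: [645.7, 194.4, 93.7]
tcp_rot: [3.136, -0.002, 1.46]
contact_force: [0.9, 0.0, -0.9]
opening: 0.497
grasp_force: 0.0
```

Run:
```python
from h import *
s=r.sense();print(s["eef_pos"],s["tcp_rot"],s["contact_force"],s["opening"])
g=cam("scene");h=cv2.cvtColor(g["pixels"],cv2.COLOR_RGB2HSV)
m=((h[...,0]<6)|(h[...,0]>174))&(h[...,1]>150)&(h[...,2]>60)
q=np.argwhere(m[285:315,255:290])[:,::-1]+[255,285];print("red",q.mean(0),len(q),w(g,*q.mean(0),66))
crop(g,"s4",240,280,80,60,10)
```

```text
[645.70229917 194.44679799  93.72218237] [ 3.13649288e+00 -2.19195999e-03  1.46039309e+00] [ 0.94494851  0.03208111 -0.8871818 ] 0.496779127024198
red [269.80722892 299.44578313] 83 [646.49515488 236.16000933]
```

Emit:
play_rows --rows '[{"dp": [0.25,-0.02,0],"turn": [0,0,0],"fingers": 0.8},{"dp": [0.3,-0.02,0],"turn": [0,0,0],"fingers": 1},{"dp": [0.3,-0.02,0],"turn": [0,0,0],"fingers": 1},{"dp": [0.2,0,0],"turn": [0,0,0],"fingers": 1},{"dp": [0,0,0],"turn": [0,0,0],"fingers": 1}]'

```text
clock: 18.47
eef_pos: [645.6, 238.1, 89.2]
tcp_rot: [-3.141, -0.0, 1.462]
contact_force: [-0.4, 0.2, 0.3]
opening: -0.001
grasp_force: 0.0
```

Emit:
play_rows --rows '[{"dp": [0,0,0.2],"turn": [0,0,0],"fingers": 1},{"dp": [0,0,0.2],"turn": [0,0,0],"fingers": 1},{"dp": [0,0,0.1],"turn": [0,0,0],"fingers": 1},{"dp": [0,0,0],"turn": [0,0,0],"fingers": 1},{"dp": [0,0,0],"turn": [0,0,0],"fingers": 1}]'

```text
clock: 18.88
eef_pos: [645.5, 235.1, 69.3]
tcp_rot: [-3.14, 0.001, 1.46]
contact_force: [-0.2, -0.4, -0.6]
opening: -0.002
grasp_force: 0.0
```

Emit:
play_rows --rows '[{"dp": [0,0,0.04],"turn": [0,0,0],"fingers": 1},{"dp": [0,0,0.03],"turn": [0,0,0],"fingers": 1},{"dp": [0,0,0.02],"turn": [0,0,0],"fingers": 1},{"dp": [0,0,0],"turn": [0,0,0],"fingers": 1},{"dp": [0,0,0],"turn": [0,0,0],"fingers": 1}]'

```text
clock: 19.3
eef_pos: [646.2, 235.6, 66.9]
tcp_rot: [3.141, -0.0, 1.46]
contact_force: [-0.6, -1.5, 4.6]
opening: 0.002
grasp_force: 2.2
```

Emit:
play_rows --rows '[{"dp": [0,0,0.02],"turn": [0,0,0],"fingers": 1},{"dp": [0,0,0.02],"turn": [0,0,0],"fingers": 1},{"dp": [0,0,0.01],"turn": [0,0,0],"fingers": 1},{"dp": [0,0,0],"turn": [0,0,0],"fingers": 1},{"dp": [0,0,0],"turn": [0,0,0],"fingers": 1}]'

```text
clock: 19.72
eef_pos: [646.1, 235.6, 64.9]
tcp_rot: [3.141, -0.0, 1.46]
contact_force: [-1.2, -1.6, 5.2]
opening: -0.001
grasp_force: 2.7
```

Emit:
play_rows --rows '[{"dp": [0,0,0.02],"turn": [0,0,0],"fingers": 1},{"dp": [0,0,0.02],"turn": [0,0,0],"fingers": 1},{"dp": [0,0,0],"turn": [0,0,0],"fingers": 1},{"dp": [0,0,0],"turn": [0,0,0],"fingers": 1}]'

```text
clock: 20.05
eef_pos: [646.1, 235.6, 63.3]
tcp_rot: [3.141, -0.0, 1.46]
contact_force: [-1.1, -2.4, 5.8]
opening: -0.0
grasp_force: 2.7
```

Emit:
play_rows --rows '[{"dp": [0,0,0.015],"turn": [0,0,0],"fingers": 1},{"dp": [0,0,0],"turn": [0,0,0],"fingers": 1},{"dp": [0,0,0],"turn": [0,0,0],"fingers": 1}]'

```text
clock: 20.3
eef_pos: [646.2, 235.6, 63.0]
tcp_rot: [3.141, -0.0, 1.46]
contact_force: [-2.4, -2.2, 6.9]
opening: 0.002
grasp_force: 3.9
```

Emit:
play_rows --rows '[{"dp": [0,0,0.012],"turn": [0,0,0],"fingers": 1},{"dp": [0,0,0],"turn": [0,0,0],"fingers": 1},{"dp": [0,0,0],"turn": [0,0,0],"fingers": 1}]'

```text
clock: 20.55
eef_pos: [646.3, 235.7, 63.0]
tcp_rot: [3.141, -0.0, 1.46]
contact_force: [-2.7, -2.5, 11.4]
opening: -0.002
grasp_force: 5.5
```

Emit:
play_rows --rows '[{"dp": [0,0,0.008],"turn": [0,0,0],"fingers": 1},{"dp": [0,0,0],"turn": [0,0,0],"fingers": 1},{"dp": [0,0,0],"turn": [0,0,0],"fingers": 1},{"dp": [0,0,0],"turn": [0,0,0],"fingers": 1}]'

```text
clock: 20.88
eef_pos: [646.4, 235.7, 63.0]
tcp_rot: [3.14, -0.0, 1.46]
contact_force: [-3.6, -2.3, 12.9]
opening: 0.001
grasp_force: 6.6
```

Emit:
play_rows --rows '[{"dp": [0,0,-0.2],"turn": [0,0,0],"fingers": 1},{"dp": [0,0,-0.4],"turn": [0,0,0],"fingers": 1},{"dp": [0,0,-0.25],"turn": [0,0,0],"fingers": 0.8},{"dp": [-0.3,0,0],"turn": [0,0,0],"fingers": 0.6},{"dp": [-0.4,0,0],"turn": [0,0,0],"fingers": 0.4}]'

```text
clock: 21.3
eef_pos: [643.1, 208.0, 95.9]
tcp_rot: [3.14, -0.001, 1.462]
contact_force: [-0.6, 0.2, -0.8]
opening: 0.42
grasp_force: 0.0
```

Emit:
play_rows --rows '[{"dp": [-0.3,0,0],"turn": [0,0,0],"fingers": 0.4},{"dp": [-0.14,0,0],"turn": [0,0,0],"fingers": 0.4},{"dp": [0,0,0],"turn": [0,0,0],"fingers": 0.4},{"dp": [0,0,0],"turn": [0,0,0],"fingers": 0.4},{"dp": [0,0,0],"turn": [0,0,0],"fingers": 0.4}]'

```text
clock: 21.72
eef_pos: [640.8, 190.3, 95.1]
tcp_rot: [-3.141, -0.0, 1.46]
contact_force: [0.2, 1.1, -0.0]
opening: 0.599
grasp_force: 0.0
```

Run:
```python
from h import *
s=r.sense();print(s["eef_pos"],s["tcp_rot"],s["contact_force"],s["opening"])
g=cam("scene");h=cv2.cvtColor(g["pixels"],cv2.COLOR_RGB2HSV)
m=((h[...,0]<6)|(h[...,0]>174))&(h[...,1]>150)&(h[...,2]>60)
q=np.argwhere(m[285:315,255:290])[:,::-1]+[255,285];print("red",q.mean(0),len(q),w(g,*q.mean(0),61))
a=np.hstack([cv2.imread("pics/s4.png")[:,:,:],cv2.resize(g["pixels"][280:340,240:320,::-1],(800,600),interpolation=cv2.INTER_CUBIC)])
cv2.imwrite("pics/s5.png",cv2.resize(a,(800,300),interpolation=cv2.INTER_AREA))
```

```text
[640.82002339 190.33345429  95.08597063] [-3.14131292e+00 -8.72730839e-05  1.45977135e+00] [ 0.2256021   1.1135018  -0.03259455] 0.5989415627994639
red [269.69512195 300.23170732] 82 [646.86806565 235.94846498]
```

View pics/s5.png

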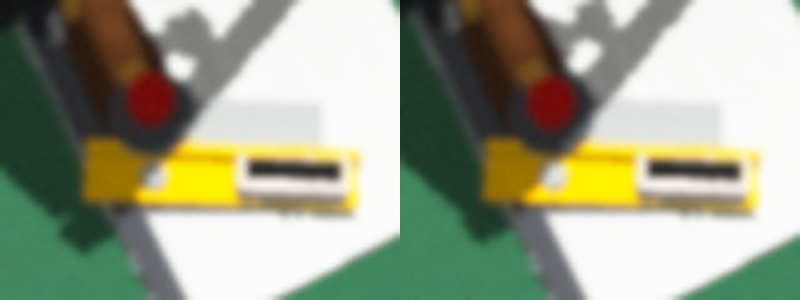

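The pictures before (left) and after (right) pressing show blade and bracket unchanged and the button at (552,102) sunk. I'll grip the bevel again.

Emit:
play_rows --rows '[{"dp": [0,0.017,0.4],"turn": [0,0,0],"fingers": 0.4},{"dp": [0,0,0.5],"turn": [0,0,0],"fingers": 0.4},{"dp": [0,0,0.5],"turn": [0,0,0],"fingers": 0.4},{"dp": [0,0,0.33],"turn": [0,0,0],"fingers": 0.4},{"dp": [0,0,0],"turn": [0,0,0],"fingers": 0.4}]'

```text
clock: 22.18
eef_pos: [639.4, 190.2, 23.0]
tcp_rot: [-3.137, 0.002, 1.461]
contact_force: [-0.1, -0.2, -0.1]
opening: 0.605
grasp_force: 0.0
```

Emit:
play_rows --rows '[{"dp": [0,0,0],"turn": [0,0,0],"fingers": 0.7},{"dp": [0,0,0],"turn": [0,0,0],"fingers": 0.8},{"dp": [0,0,0],"turn": [0,0,0],"fingers": 1},{"dp": [0,0,0],"turn": [0,0,0],"fingers": 1},{"dp": [0,0,0],"turn": [0,0,0],"fingers": 1}]'

```text
clock: 22.6
eef_pos: [641.6, 190.7, 27.5]
tcp_rot: [3.141, -0.001, 1.46]
contact_force: [-5.1, 1.4, 6.5]
opening: 0.153
grasp_force: 59.1
```

Emit:
play_rows --rows '[{"dp": [0,0,0],"turn": [0,0,0],"fingers": 1},{"dp": [0,0,0],"turn": [0,0,0],"fingers": 1},{"dp": [0,0,0],"turn": [0,0,0],"fingers": 1}]'

```text
clock: 22.85
eef_pos: [641.6, 190.7, 27.5]
tcp_rot: [3.141, -0.001, 1.46]
contact_force: [-3.5, 1.6, 5.3]
opening: 0.155
grasp_force: 59.1
```

Emit:
play_rows --rows '[{"dp": [-0.1,-0.05,-0.03],"turn": [0,0,0],"fingers": 1},{"dp": [-0.1,-0.05,-0.1],"turn": [0,0,0],"fingers": 1},{"dp": [0,0,-0.5],"turn": [0,0,0],"fingers": 1},{"dp": [0,0,-0.8],"turn": [0,0,0],"fingers": 1},{"dp": [0,0,-0.77],"turn": [0,0,0],"fingers": 1}]'

```text
clock: 23.27
eef_pos: [635.5, 181.8, 114.3]
tcp_rot: [-3.139, 0.001, 1.46]
contact_force: [0.6, 0.6, -3.3]
opening: 0.156
grasp_force: 58.7
```

Emit:
play_rows --rows '[{"dp": [-0.3,0,0],"turn": [0,0,0],"fingers": 1},{"dp": [-0.6,0,0],"turn": [0,0,0],"fingers": 1},{"dp": [-0.6,0,0],"turn": [0,0,0],"fingers": 1},{"dp": [-0.6,0,0],"turn": [0,0,0],"fingers": 1},{"dp": [-0.6,0,0],"turn": [0,0,0],"fingers": 1}]'

```text
clock: 23.68
eef_pos: [623.9, 73.7, 113.9]
tcp_rot: [-3.141, 0.0, 1.46]
contact_force: [0.5, -0.9, -3.9]
opening: 0.152
grasp_force: 59.0
```

Emit:
play_rows --rows '[{"dp": [-0.6,0,0],"turn": [0,0,0],"fingers": 1},{"dp": [-0.6,0,0],"turn": [0,0,0],"fingers": 1},{"dp": [-0.6,0,0],"turn": [0,0,0],"fingers": 1},{"dp": [-0.6,0,0],"turn": [0,0,0],"fingers": 1},{"dp": [-0.6,0,0],"turn": [0,0,0],"fingers": 1}]'

```text
clock: 24.1
eef_pos: [610.5, -45.6, 113.8]
tcp_rot: [-3.141, 0.0, 1.46]
contact_force: [0.2, -0.3, -4.2]
opening: 0.155
grasp_force: 59.0
```

Emit:
play_rows --rows '[{"dp": [-0.6,0,0],"turn": [0,0,0],"fingers": 1},{"dp": [-0.6,0,0],"turn": [0,0,0],"fingers": 1},{"dp": [-0.4,-0.05,0],"turn": [0,0,0],"fingers": 1},{"dp": [-0.25,0,0],"turn": [0,0,0],"fingers": 1},{"dp": [0,0,0],"turn": [0,0,0],"fingers": 1}]'

```text
clock: 24.52
eef_pos: [600.5, -119.3, 113.9]
tcp_rot: [-3.141, 0.001, 1.458]
contact_force: [-0.0, 0.2, -3.4]
opening: 0.158
grasp_force: 58.9
```

Emit:
play_rows --rows '[{"dp": [0,0,0],"turn": [0,0,0],"fingers": 1},{"dp": [0,0,0],"turn": [0,0,0],"fingers": 1}]'

```text
clock: 24.68
eef_pos: [601.2, -116.5, 114.0]
tcp_rot: [-3.141, -0.0, 1.46]
contact_force: [-0.4, 0.7, -3.6]
opening: 0.153
grasp_force: 58.9
```

Emit:
play_rows --rows '[{"dp": [0,0,0.4],"turn": [0,0,0],"fingers": 1},{"dp": [0,0,0.5],"turn": [0,0,0],"fingers": 1},{"dp": [0,0,0.5],"turn": [0,0,0],"fingers": 1},{"dp": [0,0,0.4],"turn": [0,0,0],"fingers": 1},{"dp": [0,0,0.26],"turn": [0,0,0],"fingers": 1}]'

```text
clock: 25.1
eef_pos: [600.6, -115.8, 30.0]
tcp_rot: [-3.14, -0.0, 1.462]
contact_force: [-0.3, -0.8, -3.2]
opening: 0.157
grasp_force: 58.9
```

Emit:
play_rows --rows '[{"dp": [0,0,0],"turn": [0,0,0],"fingers": 1},{"dp": [0,0,0],"turn": [0,0,0],"fingers": 1},{"dp": [0,0,0.03],"turn": [0,0,0],"fingers": 1},{"dp": [0,0,0.03],"turn": [0,0,0],"fingers": 1},{"dp": [0,0,0],"turn": [0,0,0],"fingers": 1}]'

```text
clock: 25.52
eef_pos: [601.9, -117.2, 30.2]
tcp_rot: [3.14, 0.0, 1.46]
contact_force: [-0.5, 0.2, -3.8]
opening: 0.157
grasp_force: 58.7
```

Emit:
play_rows --rows '[{"dp": [0,0,0.01],"turn": [0,0,0],"fingers": 1},{"dp": [0,0,0],"turn": [0,0,0],"fingers": 1},{"dp": [0,0,0],"turn": [0,0,0],"fingers": 1}]'

```text
clock: 25.77
eef_pos: [601.4, -117.3, 29.2]
tcp_rot: [3.141, 0.0, 1.46]
contact_force: [0.8, 0.3, -3.8]
opening: 0.156
grasp_force: 58.7
```

Emit:
play_rows --rows '[{"dp": [0,0.07,0.015],"turn": [0,0,0],"fingers": 1},{"dp": [0,0.06,0.01],"turn": [0,0,0],"fingers": 1},{"dp": [0,0.02,0],"turn": [0,0,0],"fingers": 1},{"dp": [0,0,0],"turn": [0,0,0],"fingers": 1},{"dp": [0,0,0],"turn": [0,0,0],"fingers": 1}]'

```text
clock: 26.18
eef_pos: [607.3, -117.8, 27.9]
tcp_rot: [-3.141, -0.0, 1.46]
contact_force: [0.5, -0.3, -3.1]
opening: 0.152
grasp_force: 58.7
```

Emit:
play_rows --rows '[{"dp": [0,0.02,0.01],"turn": [0,0,0],"fingers": 1},{"dp": [0,0,0],"turn": [0,0,0],"fingers": 1},{"dp": [0,0,0],"turn": [0,0,0],"fingers": 1}]'

```text
clock: 26.43
eef_pos: [608.1, -117.9, 27.6]
tcp_rot: [3.141, -0.0, 1.46]
contact_force: [-0.0, -0.2, -3.4]
opening: 0.156
grasp_force: 59.2
```

Emit:
play_rows --rows '[{"dp": [0,0.02,0.005],"turn": [0,0,0],"fingers": 1},{"dp": [0,0.01,0],"turn": [0,0,0],"fingers": 1},{"dp": [0,0,0],"turn": [0,0,0],"fingers": 1},{"dp": [0,0,0],"turn": [0,0,0],"fingers": 1}]'

```text
clock: 26.77
eef_pos: [608.2, -117.9, 27.5]
tcp_rot: [-3.139, -0.0, 1.46]
contact_force: [-4.6, -0.0, 4.8]
opening: 0.155
grasp_force: 60.0
```

Emit:
play_rows --rows '[{"dp": [0,0.02,0.005],"turn": [0,0,0],"fingers": 1},{"dp": [0,0,0],"turn": [0,0,0],"fingers": 1},{"dp": [0,0,0],"turn": [0,0,0],"fingers": 1}]'

```text
clock: 27.02
eef_pos: [608.3, -117.9, 27.6]
tcp_rot: [-3.138, -0.0, 1.46]
contact_force: [-8.6, 0.5, 9.5]
opening: 0.154
grasp_force: 60.8
```

Emit:
play_rows --rows '[{"dp": [0,0,-0.016],"turn": [0,0,0],"fingers": 1},{"dp": [0,0,0],"turn": [0,0,0],"fingers": 1},{"dp": [0,0,0],"turn": [0,0,0],"fingers": 1}]'

```text
clock: 27.27
eef_pos: [608.3, -117.9, 27.6]
tcp_rot: [-3.138, -0.0, 1.46]
contact_force: [-6.6, -1.1, 2.1]
opening: 0.157
grasp_force: 60.1
```

Emit:
play_rows --rows '[{"dp": [0.05,0,0],"turn": [0,0,0],"fingers": 1},{"dp": [0.05,0,0],"turn": [0,0,0],"fingers": 1},{"dp": [0.05,0,0],"turn": [0,0,0],"fingers": 1},{"dp": [0.05,0,0],"turn": [0,0,0],"fingers": 1},{"dp": [0,0,0],"turn": [0,0,0],"fingers": 1}]'

```text
clock: 27.68
eef_pos: [609.1, -110.9, 27.7]
tcp_rot: [-3.138, 0.001, 1.461]
contact_force: [-7.6, -6.5, 3.0]
opening: 0.156
grasp_force: 60.0
```

Emit:
play_rows --rows '[{"dp": [0.08,0,0],"turn": [0,0,0],"fingers": 1},{"dp": [0.08,0,0],"turn": [0,0,0],"fingers": 1},{"dp": [0.08,0,0],"turn": [0,0,0],"fingers": 1},{"dp": [0.08,0,0],"turn": [0,0,0],"fingers": 1},{"dp": [0.08,0,0],"turn": [0,0,0],"fingers": 1}]'

```text
clock: 28.1
eef_pos: [610.7, -95.4, 27.7]
tcp_rot: [-3.138, 0.002, 1.461]
contact_force: [-8.2, -8.3, 3.3]
opening: 0.157
grasp_force: 60.0
```

Emit:
play_rows --rows '[{"dp": [0.08,0,0],"turn": [0,0,0],"fingers": 1},{"dp": [0.08,0,0],"turn": [0,0,0],"fingers": 1},{"dp": [0.08,0,0],"turn": [0,0,0],"fingers": 1},{"dp": [0.08,0,0],"turn": [0,0,0],"fingers": 1},{"dp": [0.08,0,0],"turn": [0,0,0],"fingers": 1}]'

```text
clock: 28.52
eef_pos: [612.5, -79.6, 27.7]
tcp_rot: [-3.138, 0.002, 1.461]
contact_force: [-8.9, -8.9, 3.7]
opening: 0.156
grasp_force: 60.0
```

Emit:
play_rows --rows '[{"dp": [0.06,0,0],"turn": [0,0,0],"fingers": 1},{"dp": [0.06,0,0],"turn": [0,0,0],"fingers": 1},{"dp": [0.06,0,0],"turn": [0,0,0],"fingers": 1},{"dp": [0,0,0],"turn": [0,0,0],"fingers": 1},{"dp": [0,0,0],"turn": [0,0,0],"fingers": 1}]'

```text
clock: 28.93
eef_pos: [613.3, -72.1, 27.7]
tcp_rot: [-3.138, 0.002, 1.461]
contact_force: [-7.6, -5.8, 4.3]
opening: 0.155
grasp_force: 60.0
```

Emit:
play_rows --rows '[{"dp": [0.04,0,0],"turn": [0,0,0],"fingers": 1},{"dp": [0.04,0,0],"turn": [0,0,0],"fingers": 1},{"dp": [0.04,0,0],"turn": [0,0,0],"fingers": 1},{"dp": [0.04,0,0],"turn": [0,0,0],"fingers": 1},{"dp": [0.04,0,0],"turn": [0,0,0],"fingers": 1}]'

```text
clock: 29.35
eef_pos: [614.1, -64.7, 27.7]
tcp_rot: [-3.138, 0.002, 1.461]
contact_force: [-9.4, -8.8, 3.5]
opening: 0.156
grasp_force: 60.1
```

Emit:
play_rows --rows '[{"dp": [0.03,0,0],"turn": [0,0,0],"fingers": 1},{"dp": [0.03,0,0],"turn": [0,0,0],"fingers": 1},{"dp": [0,0,0],"turn": [0,0,0],"fingers": 1},{"dp": [0,0,0],"turn": [0,0,0],"fingers": 1}]'

```text
clock: 29.68
eef_pos: [614.3, -62.1, 27.7]
tcp_rot: [-3.138, 0.002, 1.461]
contact_force: [-9.3, -7.1, 3.2]
opening: 0.155
grasp_force: 60.0
```

Run:
```python
from h import *
g=cam("scene"); crop(g,"s6",190,180,110,80,7)
s=r.sense();print(s["eef_pos"],s["contact_force"])
```

```text
[614.3812051  -62.06910673  27.70013633] [-8.2520772  -6.91350413  4.44957728]
```

View pics/s6.png

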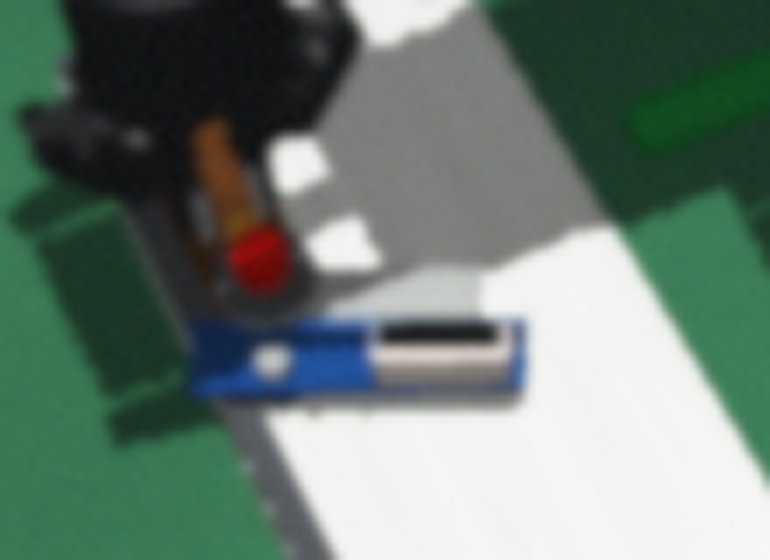

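The blue arm (190-525, 355) has been swung round by the blade (300-475, 295) and is nearly flush. About 4 mm should be left.

Emit:
play_rows --rows '[{"dp": [0.025,0,0],"turn": [0,0,0],"fingers": 1},{"dp": [0.025,0,0],"turn": [0,0,0],"fingers": 1},{"dp": [0,0,0],"turn": [0,0,0],"fingers": 1}]'

```text
clock: 29.98
eef_pos: [614.6, -60.2, 27.7]
tcp_rot: [-3.138, 0.002, 1.461]
contact_force: [-8.4, -7.9, 5.0]
opening: 0.159
grasp_force: 60.1
```

Emit:
play_rows --rows '[{"dp": [0.02,0,0],"turn": [0,0,0],"fingers": 1},{"dp": [0,0,0],"turn": [0,0,0],"fingers": 1},{"dp": [0,0,0],"turn": [0,0,0],"fingers": 1}]'

```text
clock: 30.23
eef_pos: [614.7, -59.4, 27.7]
tcp_rot: [-3.138, 0.002, 1.461]
contact_force: [-8.1, -8.5, 5.4]
opening: 0.159
grasp_force: 60.1
```

Emit:
play_rows --rows '[{"dp": [0.015,0,0],"turn": [0,0,0],"fingers": 1},{"dp": [0,0,0],"turn": [0,0,0],"fingers": 1},{"dp": [0,0,0],"turn": [0,0,0],"fingers": 1}]'

```text
clock: 30.48
eef_pos: [614.7, -58.9, 27.7]
tcp_rot: [-3.138, 0.002, 1.461]
contact_force: [-8.4, -7.8, 4.7]
opening: 0.156
grasp_force: 60.1
```

Emit:
play_rows --rows '[{"dp": [0.015,0,0],"turn": [0,0,0],"fingers": 1},{"dp": [0,0,0],"turn": [0,0,0],"fingers": 1},{"dp": [0,0,0],"turn": [0,0,0],"fingers": 1}]'

```text
clock: 30.73
eef_pos: [614.7, -58.3, 27.7]
tcp_rot: [-3.138, 0.002, 1.461]
contact_force: [-7.6, -8.0, 4.7]
opening: 0.155
grasp_force: 60.1
```

Emit:
play_rows --rows '[{"dp": [0.015,0,0],"turn": [0,0,0],"fingers": 1},{"dp": [0,0,0],"turn": [0,0,0],"fingers": 1},{"dp": [0,0,0],"turn": [0,0,0],"fingers": 1}]'

```text
clock: 30.98
eef_pos: [614.8, -57.7, 27.7]
tcp_rot: [-3.138, 0.002, 1.461]
contact_force: [-7.8, -8.7, 3.5]
opening: 0.158
grasp_force: 60.1
```

Emit:
play_rows --rows '[{"dp": [0.012,0,0],"turn": [0,0,0],"fingers": 1},{"dp": [0,0,0],"turn": [0,0,0],"fingers": 1},{"dp": [0,0,0],"turn": [0,0,0],"fingers": 1}]'

```text
clock: 31.23
eef_pos: [614.8, -57.6, 27.7]
tcp_rot: [-3.138, 0.002, 1.461]
contact_force: [-8.5, -10.2, 3.3]
opening: 0.157
grasp_force: 60.2
```

Emit:
play_rows --rows '[{"dp": [0.015,0,0],"turn": [0,0,0],"fingers": 1},{"dp": [0,0,0],"turn": [0,0,0],"fingers": 1},{"dp": [0,0,0],"turn": [0,0,0],"fingers": 1}]'

```text
clock: 31.48
eef_pos: [614.9, -57.5, 27.7]
tcp_rot: [-3.138, 0.003, 1.461]
contact_force: [-9.0, -14.1, 5.1]
opening: 0.154
grasp_force: 60.2
```

Emit:
play_rows --rows '[{"dp": [0.015,0,0],"turn": [0,0,0],"fingers": 1},{"dp": [0,0,0],"turn": [0,0,0],"fingers": 1},{"dp": [0,0,0],"turn": [0,0,0],"fingers": 1},{"dp": [0,0,0],"turn": [0,0,0],"fingers": 1}]'

```text
clock: 31.82
eef_pos: [614.9, -57.4, 27.8]
tcp_rot: [-3.138, 0.004, 1.461]
contact_force: [-10.2, -16.7, 5.2]
opening: 0.156
grasp_force: 60.2
```

Emit:
play_rows --rows '[{"dp": [0.01,0,0],"turn": [0,0,0],"fingers": 1},{"dp": [0,0,0],"turn": [0,0,0],"fingers": 1},{"dp": [0,0,0],"turn": [0,0,0],"fingers": 1},{"dp": [0,0,0],"turn": [0,0,0],"fingers": 1},{"dp": [0,0,0],"turn": [0,0,0],"fingers": 1}]'

```text
clock: 32.23
eef_pos: [614.8, -57.4, 27.8]
tcp_rot: [-3.138, 0.004, 1.461]
contact_force: [-8.6, -18.0, 4.6]
opening: 0.161
grasp_force: 60.2
```

Emit:
play_rows --rows '[{"dp": [0,0,0],"turn": [0,0,0],"fingers": 0.8},{"dp": [0,0,0],"turn": [0,0,0],"fingers": 0.7},{"dp": [0,0,0],"turn": [0,0,0],"fingers": 0.5},{"dp": [0,0,0],"turn": [0,0,0],"fingers": 0.5},{"dp": [0,0,0],"turn": [0,0,0],"fingers": 0.5}]'

```text
clock: 32.65
eef_pos: [617.6, -53.9, 28.0]
tcp_rot: [3.141, -0.0, 1.461]
contact_force: [0.4, -0.1, -0.1]
opening: 0.502
grasp_force: 0.0
```

Emit:
play_rows --rows '[{"dp": [0,0,-0.3],"turn": [0,0,0],"fingers": 0.5},{"dp": [0,0,-0.6],"turn": [0,0,0],"fingers": 0.5},{"dp": [0,0,-0.9],"turn": [0,0,0],"fingers": 0.5},{"dp": [0,0,-0.9],"turn": [0,0,0],"fingers": 0.5},{"dp": [0,0,-0.9],"turn": [0,0,0],"fingers": 0.5}]'

```text
clock: 33.07
eef_pos: [616.9, -54.0, 174.1]
tcp_rot: [3.142, -0.0, 1.46]
contact_force: [0.9, 0.2, 0.9]
opening: 0.502
grasp_force: 0.0
```

Emit:
play_rows --rows '[{"dp": [-0.7,0,-0.3],"turn": [0,0,0],"fingers": 0.5},{"dp": [-1,0,0],"turn": [0,0,0],"fingers": 0.5},{"dp": [-1,0,0],"turn": [0,0,0],"fingers": 0.5},{"dp": [-1,0,0],"turn": [0,0,0],"fingers": 0.5},{"dp": [-1,0,0],"turn": [0,0,0],"fingers": 0.5}]'

```text
clock: 33.48
eef_pos: [596.2, -242.6, 185.3]
tcp_rot: [3.14, 0.0, 1.461]
contact_force: [0.6, -0.3, -0.2]
opening: 0.498
grasp_force: 0.0
```

Emit:
play_rows --rows '[{"dp": [-1,0,0],"turn": [0,0,0],"fingers": 0.5},{"dp": [-1,0,0],"turn": [0,0,0],"fingers": 0.5},{"dp": [-0.5,0,0],"turn": [0,0,0],"fingers": 0.5},{"dp": [0,0,0],"turn": [0,0,0],"fingers": 0.5},{"dp": [0,0,0],"turn": [0,0,0],"fingers": 0.5}]'

```text
clock: 33.9
eef_pos: [585.0, -341.4, 184.4]
tcp_rot: [3.141, -0.0, 1.458]
contact_force: [0.4, 0.9, -0.5]
opening: 0.502
grasp_force: 0.0
```

Run:
```python
from h import *
f=cam("top");a=f["pixels"]; crop(f,"t9",160,120,160,100,5)
hsv=cv2.cvtColor(a,cv2.COLOR_RGB2HSV)
for name,lo,hi,reg in [("yel",20,35,(165,125,60,55)),("blue",100,125,(255,130,60,65))]:
    x,y,ww,hh=reg; mm=((hsv[...,0]>=lo)&(hsv[...,0]<=hi)&(hsv[...,1]>120))[y:y+hh,x:x+ww]
    q=np.argwhere(mm)[:,::-1].astype(np.float32)+[x,y]; print(name,cv2.minAreaRect(q.astype(np.float32)))
print(r.sense()["eef_pos"],r.sense()["contact_force"])
```

```text
yel ((190.10000610351562, 151.70001220703125), (9.0, 47.400001525878906), 36.869895935058594)
blue ((284.3436584472656, 162.36639404296875), (7.995077133178711, 46.593658447265625), 37.14668655395508)
[ 585.25834256 -340.25244826  184.30969831] [-0.23222409  1.53026855  0.01992674]
```

View pics/t9.png

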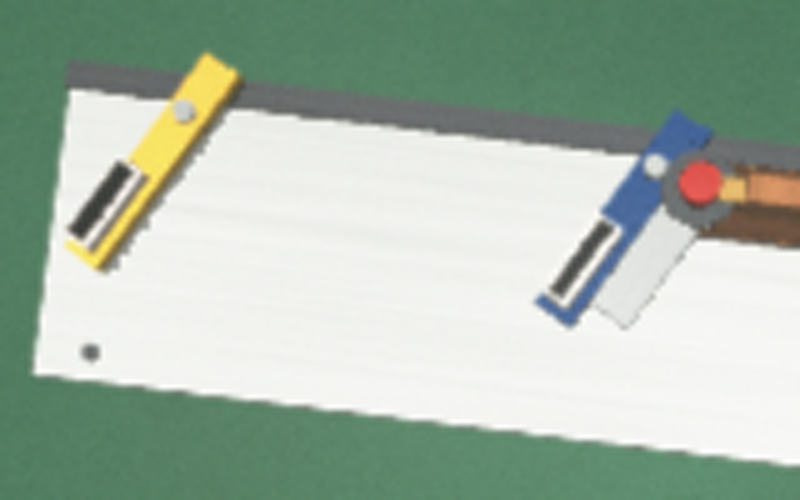

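The arms are parallel within 0.3 degrees (36.9° and 37.1°). The blade lies flush along the blue arm, the bevel is flat on the plate, and the gripper is clear of everything. Handing in.

```bash
python3 -c "
from rig import r
print(r.sign_off())"
```

```text
the job is handed in; nothing more can be done
None
```

I copied the yellow arm's angle to the blue arm with the bevel and handed the job in. In the last top picture the two arms stand parallel to within about 0.3°, with the locked bevel lying against the blue arm and the gripper clear; the hand-in gave no verdict.

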